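# Back off a ratchet sample carousel to the reader

### The job

The toothed sample carousel has run on past the reader. Lift its holding pawl out of the teeth and throw it right over until it lies back by itself, then turn the wheel backwards (clockwise seen from above, the way the pawl was blocking; do not run it forwards) until the tall black knob on it stands straight in front of the small grey reader box beside the rim. Leave the pawl thrown back, let go, and leave the smaller plain carousel where it is.

Things in the scene. Friction and masses are not known exactly. Their poses are not given: they have to be found in the camera images.
- carousel: Fixed white base disc of the ratchet carousel, 208 mm across. Origin on the table on the wheel's upright axis, z up; x, y, z offsets below are in its frame. The aluminium wheel on it is 192 mm over its 12 teeth, its top at z = 42 mm; 11 white cups stand up 8 mm from it. The pawl is at the rim on the +y side, hinged on an axis along y through (60, 95, 58) mm; its steel post there reaches z = 68 mm.
- wheel (a joint): Turn of the toothed wheel, rad, positive anticlockwise from above (forwards), no end stops, near 0 at the start. The knob lies 62 mm from the axis at -30 degrees plus this angle (0 = carousel's x, 90 = its y). With the pawl down the wheel has a few degrees of play, then is blocked clockwise. Light friction (about 1 N at the knob) holds it where it is left.
- pawl (a joint): Angle of the steel pawl, rad: 0 down in the teeth, 1.9 thrown back against its stop. When down, its free end points to the carousel's -x from the hinge; it swings up and over to +x. It weighs 80 g: let go below about 1.6 rad it falls back into the teeth, beyond that it falls open and stays.
- pawl_bar (a point): Centre of the pawl's dark cross bar, by which it is lifted: a round bar 30 mm long (along the carousel's y) and 14 mm thick above the pawl's free end, at (0, 95, 92) mm when down, 69 mm from the hinge axis. Free space beyond both its ends; it can be pinched end to end and turns freely in such a grip.
- knob (a point): Centre of the top of the wheel's upright knob, black, round, 18 mm across, 45 mm high, top 87 mm above the table; the only tall part on the wheel. It may turn within a grip.
- reader: Fixed small grey reader box, 42 mm deep, 46 wide, 58 high, just outside the rim, its window towards the wheel. Origin NOT in the box but on the table on the wheel's axis (the carousel's origin); its x axis points from there through the middle of the box, whose window is 119 mm out. The knob is straight in front of it when on this x axis, on the box's side.
- spare: A bystander: loose smaller round carousel, 140 mm across, smooth rim, no pawl, a black knob in its middle (top at 64 mm). Origin at the centre of its underside.

How it is judged (in metres and radians):
On the way:
1. the pawl is lifted and thrown back before the wheel is turned back (value of joint pawl above 1.4 rad and value of joint wheel above -0.4 rad), for 0.2 s.
At the end, for the whole second after the job is handed in: The pawl lies thrown back (more than 1.4 rad), the knob stands in front of the reader, on its side of the wheel's axis and within 16 mm (about 15 degrees) sideways of the reader's centre line, and the wheel is at rest (value of joint pawl above 1.4 rad and y of knob in the frame of reader between -0.016 and 0.016 m and x of knob in the frame of reader above 0.03 m and velocity of joint wheel between -0.1 and 0.1 rad/s); the robot touches nothing.
It fails at once if the wheel is run forwards (more than 0.45 rad anticlockwise) (value of joint wheel above 0.45 rad).
It fails at once if the smaller plain carousel is shoved more than 30 mm (distance of spare from where it was at the start of the episode above 0.03 m).
It also fails if it takes over 43 s, if anything falls off the work surface, if the arm or the gripper's body presses on something with over 40 N, if the wrist force passes 120 N, or if a joint passes its speed limit or range.

### The arm

A 6-joint arm with a two-finger parallel gripper is mounted at the origin on the work surface. World frame = base frame: x ahead of the robot, y to its left, z up, the work surface at z = 0. Lengths are in m, angles in degrees, forces in N, time in s.
With the tool pointing down it reaches from about 0.3 to 0.75 m from the base axis. Payload 8.5 kg.
Tool frame: the origin (TCP) lies midway between the tips of the shut fingers; the grasp point (between the pads) lies 19 mm behind it (env.tcp_to_grasp is the z of the grasp point in the tool frame, in m); z points along the fingers, y is the line along which they close (so a half turn about z gives the same grasp; the last joint's range is limited). The gripper opens to 85 mm and grips with 20 to 120 N. Pads are 22 mm wide; open, the fingers measure 114 mm over their backs; the gripper's body (76 mm by 85 mm) begins 54 mm behind the grasp point. The pads swing forward as they close: fully open they stand 13 mm farther back than shut.
Start: joints at [-86.706, 21.807, 74.336, -0, 83.858, -12.336], TCP at [0.148, -0.53, 0.231] pointing down, gripper open.
Joint ranges: [-178.18, 178.18], [-50.72, 133.34], [12.68, 142.11], [-81.47, 261.47], [9.98, 163.14], [-165.26, 165.26]. Speed limits (degrees/s): [136.94, 136.94, 180, 180, 180, 180].

### API

Orientations are given as a 3x3 rotation matrix whose columns are the frame's x, y, z axes.
In Python, from rig import env, imaging, job, models gives the robot as it stands. The module is installed in compiled form; this text tells all that it offers.
- The arm moves only by the tool jog_arm, never from a script. Its argument "plan" is text: rows parted by semicolons, each of 7 numbers parted by spaces: the turn, a rotation vector about the tool's x, y, z in degrees, then the shift along the tool's x, y, z in cm, then the closure in counts, from 0 (fully open) to 255 (shut). In form: rx ry rz x y z claw; .... A call has 1 to 10 rows; each row shifts and turns the commanded pose from where the row before left it, along the tool's axes as they then stand; what a row does not reach is not made up. A row lasts 1/12 s, in which the tool goes at most 41.7 mm and 7.16 degrees, less where a joint would pass 70% of its speed; a pose out of reach is approached as far as the arm can. A call with a gripper value outside its range is refused whole. The fingers move at their own pace and stop on an object; "grip_force" is the grip in N (left out, the last holds). Time passes only in rows, so rows that do not move let the fingers close. It gives the time, the measured TCP pose, the force, the opening and the grip force at its end, in the units of the state.
- env.observe(): the state, without advancing time (a new reading comes with each control period).
- imaging.get_image(name): name is "scene" or "top" or "wrist"; returns a dict with "pixels" (384x512x3 uint8, red, green, blue), "depth" (384x512 float32, m along the optical axis (not along the pixel's ray), 0 where there is no reading), "fov_y" (degrees; the focal length in pixels is half the picture's height over the tangent of half this angle, whatever the lens; pixels are square), "cx", "cy" (the principal point, pixels), "world_from_camera" (4x4, takes a point from camera to world coordinates). Camera axes: x right, y down, z forward; pixel columns grow to the right and rows downward; lengths in m; the calibration is good to about 2 mm. The wrist camera is an equidistant fisheye: a pixel r from the principal point sees the ray r / f radians off the axis. A picture is of the moment at which its call begins.
- job.close_job(): hands the job in; it is judged then, once.
Trained networks look in the newest picture that a camera, given by its name, has taken for a name from the list of things; names that differ only in an ending like _2 or _b are one class to them, and where a whole thing is asked for, a point or a joint stands for the part that bears it (a point fixed in the world has none). Each returns a list of dicts, best first, with "confidence" (0 to 1); they miss things now and then, are a little off and sometimes report something else, mostly with a low value. They report only what shows in the picture. A call takes as long as a camera call.
- models.outline_of(camera, query): "region" (384x512 bool, what is visible of it) and "bbox" ([centre column, centre row, width, height] in pixels, round what is visible of it).
- models.tip_of(camera, query): "at" ([column, row] in pixels: a listed point, or the origin of a listed thing).
The state is a dict: "time_s": time; "q": joint angles; "qvel": joint speeds; "joint_efforts": joint torques, N m; "position": TCP position; "tool_rot": TCP orientation; "ft_force": force on the tool from outside, world axes, zero at the start; "wrist_torque": the same for the moment, N m; "grip_width": finger opening in m; "gripper_force": force on a finger pad.
Only numpy, scipy, OpenCV 4.12 (cv2) and the standard library are available. Lean on these libraries where they do the work, as an engineer would, in place of code of your own. Each camera call takes 0.05 s, during which the arm holds its last target. There are 200 camera calls.

## Working session

There is one attempt and no reset: what is moved stays moved. The work goes in short steps, Python scripts to look and compute and a tool call to move; the robot and the scene stay as the last step left them, time stands still between calls to the robot, and variables do not carry over. Pictures are saved under pics/ and viewed, at most 10 in all, crops included, and the job is handed in when it is done.

Besides the shell and the picture viewer there is one more tool, called as a command line: name --argument value ..., lists and objects as JSON in quotes. jog_arm: Moves the arm, as the interface text tells. Its arguments: {"type":"object","properties":{"plan":{"type":"string"},"grip_force":{"type":"number"}},"required":["plan"]}

```bash
mkdir -p pics; cat > h.py <<'E'
import numpy as np, cv2
from rig import env, imaging, job, models
def ray(im,uv):
    h=im["pixels"].shape[0]; f=h/2/np.tan(np.radians(im["fov_y"]/2))
    return np.array([(uv[0]-im["cx"])/f,(uv[1]-im["cy"])/f,1.])
def pt(im,uv,depth=None,z=None):
    d=ray(im,uv); T=im["world_from_camera"]; w=T[:3,:3]@d; o=T[:3,3]
    s=depth if depth is not None else (z-o[2])/w[2]
    return o+s*w
def two(a,ua,b,ub):
    A=[];B=[]
    for im,u in((a,ua),(b,ub)):
        T=im["world_from_camera"];w=T[:3,:3]@ray(im,u);w/=np.linalg.norm(w);P=np.eye(3)-np.outer(w,w);A.append(P);B.append(P@T[:3,3])
    return np.linalg.lstsq(np.vstack(A),np.hstack(B),rcond=None)[0]
E
cat > a.py <<'E'
from h import *
np.set_printoptions(precision=4,suppress=True)
I={c:imaging.get_image(c) for c in("scene","top")}
cv2.imwrite("pics/a.png",cv2.vconcat([I["scene"]["pixels"],I["top"]["pixels"]])[...,::-1]) if 0 else None
for c in I: cv2.imwrite(f"pics/{c}1.png",I[c]["pixels"][...,::-1])
for q in("carousel","pawl_bar","knob","reader","spare"):
    t={}
    for c in I:
        r=models.tip_of(c,q); 
        for d in r[:2]: print(q,c,np.round(d["at"],1),round(d["confidence"],2), pt(I[c],d["at"],z={"pawl_bar":.092,"knob":.087}.get(q,0)))
        if r:t[c]=r[0]["at"]
    if len(t)==2: print("  two",two(I["scene"],t["scene"],I["top"],t["top"]))
    for c in I:
        o=models.outline_of(c,q)
        if o: print("  outline",c,np.round(o[0]["bbox"]),round(o[0]["confidence"],2))
for c in I: print(c,I[c]["world_from_camera"][:3,3],I[c]["fov_y"])
s=env.observe();print(s["time_s"],s["position"],s["tool_rot"],env.tcp_to_grasp)
E
python3 a.py
```

```text
carousel scene [148.7 226.6] 0.88 [ 0.5522 -0.2074  0.    ]
carousel top [351. 198.] 0.86 [ 0.5378 -0.2151  0.    ]
  two [ 0.5395 -0.2153 -0.0138]
  outline scene [142. 228.  97.  97.] 0.62
  outline top [353. 191.  93.  98.] 0.75
pawl_bar scene [181.7 200.9] 0.89 [ 0.5691 -0.1258  0.092 ]
pawl_bar top [320.5 178.8] 0.78 [ 0.568  -0.1258  0.092 ]
  two [ 0.5682 -0.126   0.0911]
  outline scene [177. 219.  25.  51.] 0.81
  outline top [321. 166.  15.  36.] 0.76
knob scene [105.9 210.7] 0.76 [ 0.5861 -0.2672  0.087 ]
knob top [384.7 168.6] 0.76 [ 0.5905 -0.269   0.087 ]
knob top [319.1 177.1] 0.34 [ 0.5728 -0.1238  0.087 ]
  two [ 0.5895 -0.2665  0.0909]
  outline scene [138. 216.  95.  77.] 0.66
  outline top [357. 193.  82.  82.] 0.71
  outline scene [109. 183.  33.  29.] 0.73
  outline top [398. 239.  37.  28.] 0.71
spare scene [318.1 217. ] 0.6 [0.5356 0.1521 0.    ]
spare top [203.4 202.8] 0.76 [0.5298 0.1397 0.    ]
  two [ 0.5313  0.1468 -0.0049]
  outline scene [319. 209.  68.  53.] 0.94
  outline top [200. 200.  60.  64.] 0.98
scene [ 1.1245 -0.0054  0.656 ] 50.09053371249047
top [0.4156 0.0266 0.8929] 54.17710761283926
1.1 [ 0.1482 -0.5296  0.2313] [[ 0.963   0.2694 -0.    ]
 [ 0.2694 -0.963   0.    ]
 [-0.     -0.     -1.    ]] -0.0187
```

```bash
python3 - <<'E'
import cv2
a=cv2.imread("pics/scene1.png")[140:320,50:250];b=cv2.imread("pics/top1.png")[110:290,270:470]
cv2.imwrite("pics/ab.png",cv2.resize(cv2.hconcat([a,b]),None,fx=2,fy=2,interpolation=cv2.INTER_CUBIC))
E
```

```text
(no output)
```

View pics/ab.png

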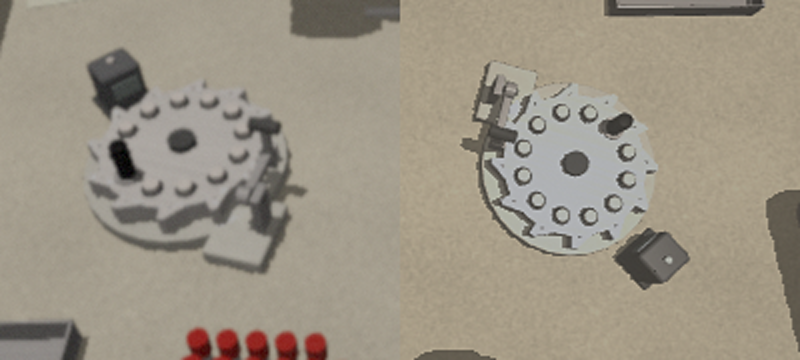

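The scene view shows the bar at about (182,203), the knob at (111,220) and the reader at (108,180). In the top view the bar is at (321,178), the knob at (380,171), the hub at (357,191) and the reader at (397,239). Next I fit the carousel frame.

```bash
cat > b.py <<'E'
from h import *
from scipy.optimize import least_squares
np.set_printoptions(precision=4,suppress=True)
I={c:imaging.get_image(c) for c in("scene","top")}
P={}
for q in("pawl_bar","knob"):
    t={c:models.tip_of(c,q)[0]["at"] for c in I}; P[q]=two(I["scene"],t["scene"],I["top"],t["top"])
im=I["top"];D=im["depth"]
v,u=np.nonzero(D>0); W=np.array([pt(im,(a,b),depth=D[b,a]) for a,b in zip(u,v)])
near=np.hypot(W[:,0]-.54,W[:,1]+.215)<.14
w=W[near&(abs(W[:,2]-.042)<.003)]
(c,_),r=cv2.minEnclosingCircle((w[:,:2]*1000).astype(np.float32))[:1]+(0,),0
c=np.array(c)/1000
print("wheel top circle",cv2.minEnclosingCircle((w[:,:2]*1000).astype(np.float32)),np.median(w[:,2]))
for cam in I:
  for o in models.outline_of(cam,"reader"):
    m=o["region"]; d=I[cam]["depth"]; vv,uu=np.nonzero(m&(d>0)); X=np.array([pt(I[cam],(a,b),depth=d[b,a]) for a,b in zip(uu,vv)])
    print("reader",cam,o["confidence"],o["bbox"],np.median(X,0),X[X[:,2]>.054].mean(0),(X[:,2]>.054).sum())
    if cam=="top": R=X[X[:,2]>.054].mean(0)
def f(p):
    c=p[:2];e=lambda a:np.array([np.cos(a),np.sin(a)])
    return np.r_[c+.095*e(p[2]+np.pi/2)-P["pawl_bar"][:2], c+.062*e(p[2]-np.pi/6)-P["knob"][:2], (c-c0)*1, c+.140*e(p[3])-R[:2]]
c0=c
s=least_squares(f,[*c,-.3,-2.4]);print(P,"fit",s.x[:2],np.degrees(s.x[2:]),"res mm",s.fun*1000)
E
python3 b.py
```

```text
wheel top circle ((534.1837768554688, -208.8363037109375), 136.80282592773438) 0.04184046543844344
reader scene 0.62 [108.2, 183.6, 30.9, 29.3] [ 0.4523 -0.303   0.046 ] [ 0.4442 -0.306   0.0584] 266
reader top 0.71 [401.0, 237.3, 39.3, 31.6] [ 0.439  -0.3006  0.0551] [ 0.4387 -0.3077  0.0575] 359
reader top 0.51 [356.1, 193.1, 78.1, 83.8] [ 0.5439 -0.2175  0.042 ] [ 0.5855 -0.2541  0.079 ] 93
{'pawl_bar': array([ 0.5733, -0.1251,  0.0993]), 'knob': array([ 0.5887, -0.2711,  0.0903])} fit [ 0.5253 -0.1995] [-26.8989 -42.2161] res mm [ -4.9972  10.3895 -29.5744  19.6733  -8.8757   9.3582  43.4473 -39.421 ]
```

jog_arm --plan "0 0 6.7 0 0 0 0;0 0 6.7 0 0 0 0;0 0 6.7 0 0 0 0;0 0 6.7 0 0 0 0;0 0 6.7 0 0 0 0;0 0 0 1.0 -2 0 0;0 0 0 1.74 -3.2 0 0;0 0 0 1.74 -3.2 0 0;0 0 0 1.74 -3.2 0 0;0 0 0 1.74 -3.2 0 0" --grip_force 40

```text
time_s: 2.33
position: [0.2702, -0.4119, 0.2314]
tool_rot: [[0.952, -0.307, 0.0], [-0.307, -0.952, -0.0], [0.0, 0.0, -1.0]]
ft_force: [0.4, -0.6, -0.5]
grip_width: 0.0854
gripper_force: 0.0
```

jog_arm --plan "0 0 0 1.74 -3.2 0 0;0 0 0 1.74 -3.2 0 0;0 0 0 1.74 -3.2 0 0;0 0 0 1.74 -3.2 0 0;0 0 0 1.74 -3.2 0 0;0 0 0 1.74 -3.2 0 0;0 0 0 1.74 -3.2 0 0;0 0 0 1.74 -3.2 0 0;0 0 0 1.74 -3.2 0 0;0 0 0 1.74 -3.2 0 0"

```text
time_s: 3.17
position: [0.5343, -0.1605, 0.2315]
tool_rot: [[0.952, -0.307, 0.0], [-0.307, -0.952, -0.0], [0.0, 0.0, -1.0]]
ft_force: [0.1, -1.3, 0.2]
grip_width: 0.0858
gripper_force: 0.0
```

```bash
cat >> h.py <<'E'
_ray=ray
def ray(im,uv):
    if im.get("_fish"):
        f=im["pixels"].shape[0]/2/np.tan(np.radians(im["fov_y"]/2))
        d=np.array([uv[0]-im["cx"],uv[1]-im["cy"]]);r=np.hypot(*d);t=r/f
        return np.array([*(d/r*np.tan(t)),1.])
    return _ray(im,uv)
E
cat > c.py <<'E'
from h import *
import sys
np.set_printoptions(precision=4,suppress=True)
n=sys.argv[1]; im=imaging.get_image("wrist"); im["_fish"]=1
cv2.imwrite(f"pics/w{n}.png",im["pixels"][...,::-1])
for q,z in(("pawl_bar",.092),("knob",.087),("carousel",0),("reader",0)):
    for d in models.tip_of("wrist",q)[:2]: 
        u=d["at"]; k=im["depth"][int(u[1]),int(u[0])]
        print(q,np.round(u,1),round(d["confidence"],2),pt(im,u,z=z),"depth",pt(im,u,depth=k))
s=env.observe();print(s["time_s"],s["position"],s["q"])
E
python3 c.py 1
```

```text
pawl_bar [210.9 151.2] 0.73 [ 0.5762 -0.1236  0.092 ] depth [ 0.5767 -0.1246  0.0971]
pawl_bar [ 73.1 225.5] 0.32 [0.5513 0.0697 0.092 ] depth [0.5407 0.123  0.0322]
knob [344.1  94.3] 0.95 [ 0.5904 -0.2639  0.087 ] depth [ 0.5904 -0.2638  0.0874]
carousel [297.2 137.3] 0.87 [ 0.5511 -0.2144  0.    ] depth [ 0.5577 -0.2102  0.0487]
3.4167 [ 0.5329 -0.1622  0.2312] [-29.0966  22.5365  73.1938  -0.0169  84.2932  78.7582]
```

View pics/w1.png

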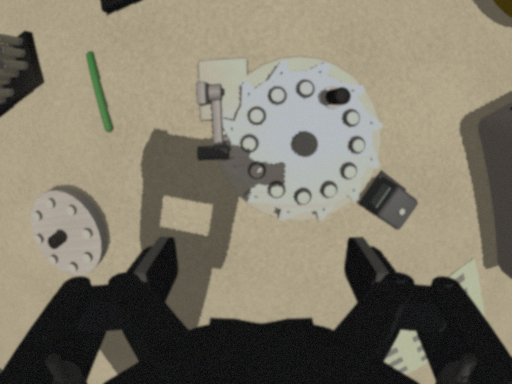

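The wrist view shows the bar at (213,152), level with the tool's closing line, the knob at (340,96), the hub at (304,144) and the reader at (388,200). I'm going above the bar.

jog_arm --plan "0 0 0 0.7 -1.2 0 0;0 0 0 1.0 -1.75 0 0;0 0 0 1.08 -1.78 1.5 0;0 0 0 0 0 3 0;0 0 0 0 0 3 0;0 0 0 0 0 1.5 0;0 0 0 0 0 0 0"

```text
time_s: 4.0
position: [0.5726, -0.1254, 0.138]
tool_rot: [[0.951, -0.308, -0.006], [-0.308, -0.951, 0.003], [-0.007, -0.001, -1.0]]
ft_force: [-0.5, -0.6, -1.0]
grip_width: 0.0853
gripper_force: 0.0
```

```bash
python3 c.py 2
```

```text
pawl_bar [255.9 211. ] 0.56 [ 0.5749 -0.1228  0.092 ] depth [ 0.5773 -0.1237  0.0988]
knob [431.9 131.3] 0.68 [ 0.5905 -0.2618  0.087 ] depth [ 0.5903 -0.2622  0.0863]
carousel [355.3 171.9] 0.66 [ 0.5511 -0.2177  0.    ] depth [ 0.5644 -0.2072  0.0417]
4.25 [ 0.5747 -0.1261  0.143 ] [-23.8938  29.7998  76.1918   0.0024  73.835   84.0074]
```

View pics/w2.png

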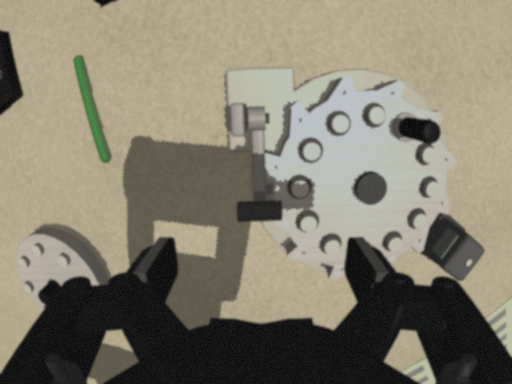

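The bar is at (259,211), centred between the fingers, and the pawl arm runs straight up along tool x. I'm descending and gripping.

jog_arm --plan "0 0 0 0.1 -0.1 1.5 60;0 0 0 0 0 2.5 60;0 0 0 0 0 2 60;0 0 0 0 0 1 60;0 0 0 0 0 0 255;0 0 0 0 0 0 255;0 0 0 0 0 0 255;0 0 0 0 0 0 255;0 0 0 0 0 0 255;0 0 0 0 0 0 255" --grip_force 40

```text
time_s: 5.08
position: [0.5761, -0.1253, 0.0729]
tool_rot: [[0.952, -0.307, 0.003], [-0.307, -0.952, -0.001], [0.003, 0.001, -1.0]]
ft_force: [-1.5, -0.7, 7.7]
grip_width: 0.0292
gripper_force: 39.7
```

jog_arm --plan "0 0 0 0.5 0 -0.75 255;0 0 0 0.63 0 -0.73 255;0 0 0 0.92 0 -0.77 255;0 0 0 1.04 0 -0.6 255;0 0 0 0 0 0 255"

```text
time_s: 5.5
position: [0.6057, -0.1341, 0.1009]
tool_rot: [[0.952, -0.307, 0.0], [-0.307, -0.952, 0.001], [-0.0, -0.001, -1.0]]
ft_force: [-5.8, 3.7, 4.8]
grip_width: 0.0289
gripper_force: 41.4
```

jog_arm --plan "0 0 0 1.13 0 -0.41 255;0 0 0 1.19 0 -0.21 255;0 0 0 1.2 0 0 255;0 0 0 1.19 0 0.21 255;0 0 0 1.13 0 0.41 255;0 0 0 1.04 0 0.6 255;0 0 0 0.66 0 0.5 255;0 0 0 0 0 0 255"

```text
time_s: 6.17
position: [0.6788, -0.1556, 0.0895]
tool_rot: [[0.952, -0.306, 0.005], [-0.306, -0.952, 0.003], [0.004, -0.004, -1.0]]
ft_force: [5.3, 10.2, 7.4]
grip_width: 0.0292
gripper_force: 40.1
```

```bash
python3 - <<'E'
from h import *
I={c:imaging.get_image(c) for c in("scene","top")}
cv2.imwrite("pics/p2.png",cv2.resize(cv2.hconcat([I["scene"]["pixels"][140:320,50:250],I["top"]["pixels"][90:270,250:450]])[...,::-1],None,fx=2,fy=2))
E
```

```text
(no output)
```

View pics/p2.png

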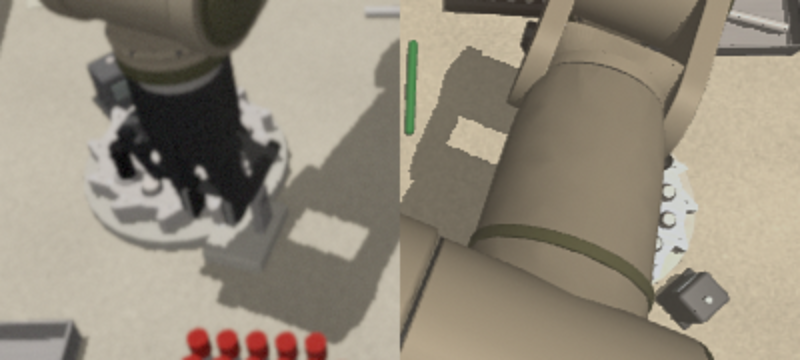

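The arm hides most of the pawl. The grip still reads 29 mm and the arc is complete, so the bar is held past dead centre. I'm releasing and going up.

jog_arm --plan "0 0 0 0 0 0 60;0 0 0 0 0 0 60;0 0 0 0 0 0 60;0 0 0 0 0 0 60;0 0 0 0 0 -1.5 60;0 0 0 0 0 -3 60;0 0 0 0 0 -3 60;0 0 0 -2 0 -2 60;0 0 0 -3 0 0 60;0 0 0 -3 0 0 60"

```text
time_s: 7.1
position: [0.5998, -0.1332, 0.1848]
tool_rot: [[0.952, -0.307, 0.003], [-0.307, -0.952, -0.001], [0.003, 0.0, -1.0]]
ft_force: [0.1, -0.0, 0.3]
grip_width: 0.0654
gripper_force: 0.0
```

```bash
python3 c.py 3
```

```text
pawl_bar [254.3  87.5] 0.67 [ 0.6833 -0.155   0.092 ] depth [ 0.682  -0.155   0.1106]
knob [403.5 158.7] 0.88 [ 0.5901 -0.2632  0.087 ] depth [ 0.5903 -0.2629  0.0876]
carousel [339.6 187.5] 0.9 [ 0.5526 -0.215   0.    ] depth [ 0.5668 -0.2075  0.0407]
7.35 [ 0.6009 -0.1334  0.1842] [-23.523   30.3448  67.8437  -0.0074  81.7393  84.3683]
```

View pics/w3.png

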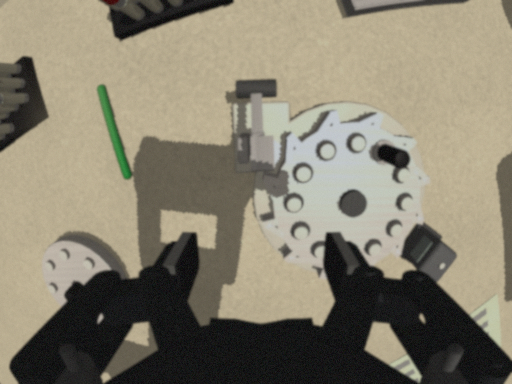

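The pawl lies back on its own, with the bar at (256,88). The knob is at (392,155), the hub at (353,203) and the reader at (430,250). The carousel centre is about (0.547,-0.2155), the knob stands at -48° and the reader at -139°. I'm moving to the knob.

jog_arm --plan "0 0 0 0.6 2.6 0 60;0 0 0 1.2 3.8 0 60;0 0 0 1.16 3.8 0 60;0 0 0 0 2.4 1 60;0 0 0 0 0 3 60;0 0 0 0 0 3 60;0 0 0 0 0 2 60;0 0 0 0 0 0 60"

```text
time_s: 8.02
position: [0.5888, -0.2618, 0.0888]
tool_rot: [[0.952, -0.308, -0.007], [-0.308, -0.952, 0.004], [-0.008, -0.002, -1.0]]
ft_force: [-0.2, -0.2, 0.0]
grip_width: 0.0656
gripper_force: 0.0
```

```bash
python3 c.py 4
```

```text
pawl_bar [ 22.8 147.6] 0.61 [ 0.6871 -0.1435  0.092 ] depth [ 0.6832 -0.1611  0.1094]
knob [260.5 239.1] 0.6 [ 0.5905 -0.2622  0.087 ] depth [ 0.5909 -0.2623  0.0877]
carousel [222.2 250.1] 0.64 [ 0.5502 -0.2136 -0.    ] depth [ 0.5696 -0.2264  0.0421]
carousel [260.4 239.3] 0.38 [ 0.5503 -0.2488  0.    ] depth [ 0.5908 -0.2622  0.0877]
8.2667 [ 0.591  -0.2626  0.0956] [-34.4238  37.8569  69.1355  -0.0012  72.8097  73.4366]
```

jog_arm --plan "0 0 0 0 0 1.5 60;0 0 0 0 0 1.5 60;0 0 0 0 0 0.6 60;0 0 0 0 0 0 255;0 0 0 0 0 0 255;0 0 0 0 0 0 255;0 0 0 0 0 0 255;0 0 0 0 0 0 255;0 0 0 0 0 0 255;0 0 0 0 0 0 255" --grip_force 20

```text
time_s: 9.1
position: [0.5904, -0.2623, 0.059]
tool_rot: [[0.952, -0.307, 0.002], [-0.307, -0.952, -0.001], [0.002, 0.001, -1.0]]
ft_force: [-0.4, -0.4, 6.3]
grip_width: 0.017
gripper_force: 20.6
```

jog_arm --plan "0 0 0 -0.33 0.53 0 255;0 0 0 -0.38 0.49 0 255;0 0 0 -0.43 0.45 0 255;0 0 0 -0.47 0.405 0 255;0 0 0 -0.51 0.355 0 255;0 0 0 -0.54 0.30 0 255;0 0 0 -0.57 0.245 0 255;0 0 0 -0.59 0.19 0 255;0 0 0 0 0 0 255"

```text
time_s: 9.85
position: [0.5443, -0.2782, 0.0585]
tool_rot: [[0.952, -0.307, 0.001], [-0.307, -0.952, 0.0], [0.001, -0.001, -1.0]]
ft_force: [1.7, 2.9, 3.7]
grip_width: 0.0174
gripper_force: 20.9
```

jog_arm --plan "0 0 0 -0.61 0.13 0 255;0 0 0 -0.62 0.065 0 255;0 0 0 -0.62 0 0 255;0 0 0 -0.62 -0.06 0 255;0 0 0 -0.61 -0.12 0 255;0 0 0 -0.595 -0.18 0 255;0 0 0 -0.575 -0.24 0 255;0 0 0 -0.545 -0.295 0 255;0 0 0 0 0 0 255;0 0 0 0 0 0 255"

```text
time_s: 10.68
position: [0.4997, -0.2586, 0.0584]
tool_rot: [[0.952, -0.307, -0.002], [-0.307, -0.952, -0.003], [-0.001, 0.003, -1.0]]
ft_force: [-6.7, -7.1, 8.7]
grip_width: 0.0173
gripper_force: 21.4
```

jog_arm --plan "0 0 0 0 0 0 60;0 0 0 0 0 0 60;0 0 0 0 0 0 60;0 0 0 0 0 0 60;0 0 0 0 0 -1.5 60;0 0 0 0 0 -3 60;0 0 0 0 0 -3 60;0 0 0 0 0 -3 60;0 0 0 -3 0 -2 60;0 0 0 -3 0 -1 60"

```text
time_s: 11.52
position: [0.4442, -0.2389, 0.1949]
tool_rot: [[0.952, -0.306, 0.003], [-0.306, -0.952, -0.003], [0.003, 0.002, -1.0]]
ft_force: [0.0, 0.1, 0.1]
grip_width: 0.0654
gripper_force: 0.0
```

jog_arm --plan "0 0 0 -3 0 0 60;0 0 0 -3 0 0 60;0 0 0 -1.5 0 0 60;0 0 0 0 0 0 60"

```text
time_s: 11.85
position: [0.3703, -0.2143, 0.193]
tool_rot: [[0.952, -0.307, -0.001], [-0.307, -0.952, 0.001], [-0.001, -0.0, -1.0]]
ft_force: [0.5, -0.2, -0.8]
grip_width: 0.0654
gripper_force: 0.0
```

```bash
python3 c.py 5; python3 a.py | grep -A1 -E "knob|pawl"; python3 - <<'E'
import cv2
a=cv2.imread("pics/w5.png");b=cv2.imread("pics/top1.png")[110:290,270:470]
cv2.imwrite("pics/f.png",cv2.hconcat([a[:,:],cv2.copyMakeBorder(b,0,204,0,0,0)]))
E
```

```text
knob [266.5  21.2] 0.98 [ 0.5058 -0.263   0.087 ] depth [ 0.5059 -0.263   0.0866]
carousel [213.3  17.6] 0.86 [ 0.5539 -0.2175  0.    ] depth [ 0.5366 -0.2202  0.0499]
12.1 [ 0.3733 -0.216   0.1927] [-45.8705  12.0754  95.6941   0.0049  72.228   61.9746]
pawl_bar scene [156.2 241.2] 0.64 [ 0.6666 -0.1609  0.092 ]
pawl_bar top [332.6 126.1] 0.52 [ 0.6868 -0.1571  0.092 ]
  two [ 0.6811 -0.1546  0.1095]
--
knob scene [114.8 180.5] 0.62 [ 0.5021 -0.2681  0.087 ]
knob top [387.4 209.6] 0.97 [ 0.4998 -0.2693  0.087 ]
  two [ 0.4999 -0.2695  0.0851]
```

View pics/f.png

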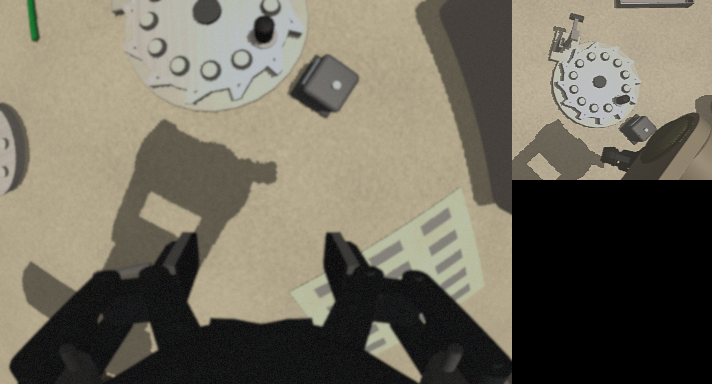

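The knob at (263,30) stands between the hub (207,10) and the reader (328,83), about 2–6° off the reader's line, and 15° is allowed. The pawl lies thrown back, its bar still at (0.68,-0.155). I'm handing in.

```bash
python3 -c "
from rig import job; print(job.close_job())"
```

```text
the job is handed in; nothing more can be done
None
```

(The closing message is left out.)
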